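# Gauge a printer cartridge with a go / no-go snap gauge

## Robot

A 7-joint arm with a two-finger parallel gripper is mounted at the origin on the work surface. World frame = base frame: x ahead of the robot, y to its left, z up, the work surface at z = 0. Lengths are in m, angles in rad, forces in N, time in s.
With the tool pointing down it reaches from about 0.4 to 0.9 m from the base axis. Payload 5.5 kg.
Tool frame: the origin (TCP) lies on the centre line of the jaws, within the pads' length; the fingertips stand 22 mm ahead of it and the grasp point (between the pads) lies 3 mm ahead of it; z points along the fingers, y is the line along which they close (so a half turn about z gives the same grasp; the last joint's range is limited). The gripper opens to 92 mm and grips with 3 to 60 N. Pads are 19 mm wide; open, the fingers measure 130 mm over their backs; the gripper's body (75 mm by 190 mm) begins 47 mm behind the grasp point.
Start: joints at [-0.931, 0.501, -0.427, 1.55, 0.221, 1.138, -0.21], TCP at [0.239, 0.604, 0.249] pointing down, gripper open.
Joint ranges: [-2.88, 2.88], [-0.31, 2.03], [-1.54, 1.56], [0.2, 2.42], [-1.41, 4.55], [0.19, 2.02], [-2.57, 2.57]. Speed limits (rad/s): [2.57, 2.57, 3.14, 3.14, 3.14, 3.14, 3.14].

## Interface

Orientations are given as a unit quaternion [w, x, y, z].
In Python, from rig import * gives the robot as it stands.
- The arm moves only by the tool carry_out, never from a script. Its argument "deltas" is one flat list of numbers, 7 for each row, row after row: the gripper's target within -1 to 1 (fully open at 1, half-way at 0, shut at -1), then the shift along the tool's x, y, z in mm, then the turn, a rotation vector about the tool's x, y, z in degrees. In form: [gripper, x, y, z, ax, ay, az, gripper, x, y, z, ax, ay, az, ...]. A call has 1 to 12 rows; each row shifts and turns the commanded pose from where the row before left it, along the tool's axes as they then stand; what a row does not reach is not made up. A row lasts 1/12 s, in which the tool goes at most 41.7 mm and 7.16 degrees, less where a joint would pass 70% of its speed; a pose out of reach is approached as far as the arm can. A call is refused whole if a number of a shift passes 41.7 or a number of a turn 7.16, either way. A call with a gripper value outside its range is refused whole. The fingers move at their own pace and stop on an object; "grip_force" is the grip in N (left out, the last holds). Time passes only in rows, so rows that do not move let the fingers close. It gives the time, the measured TCP pose, the force, the opening and the grip force at its end, in the units of the state.
- get_state(): the state, without advancing time (a new reading comes with each control period).
- grab_frame(name): name is "scene" or "top" or "wrist"; returns the picture (400x640x3 uint8, blue, green, red); there is no depth.
- camera_model(name): a dict with "intrinsics" (3x3 intrinsics, pixels), "rvec" (rotation vector, rad) and "tvec" (3), from world to camera coordinates, as OpenCV has them. Camera axes: x right, y down, z forward; pixel columns grow to the right and rows downward; lengths in m; the calibration is good to about 2 mm. A picture is of the moment at which its call begins: read the wrist's pose just before it. camera_model takes no time and is no camera call; for the wrist camera it gives the pose at the moment of the call.
- sign_off(): hands the job in; it is judged then, once.
The state is a dict: "time": time; "qpos": joint angles; "joint_velocities": joint speeds; "joint_torque": joint torques, N m; "eef_pos": TCP position; "tool_rot": TCP orientation; "wrist_force": force on the tool from outside, world axes, zero at the start; "torque": the same for the moment, N m; "grip_width": opening from 0.0 (shut) to 1.0 (fully open); "finger_force": force on a finger pad.
Only numpy, scipy, OpenCV 4.12 (cv2) and the standard library are available. Lean on these libraries where they do the work, as an engineer would, in place of code of your own. Each camera call takes 0.05 s, during which the arm holds its last target. There are 200 camera calls.

## Task

Check the loose steel cartridge in the snap gauge: holding it upright and low enough that its barrel stands between the jaws, push it in from the mouth through the front (go) gap and on until the inner (no-go) anvil stops it; press only lightly, a gauge is never forced. Then take it out and stand it upright in the tray with the one that has already passed, leaving that one and everything else on the bench where they are.

Things in the scene. Friction and masses are not known exactly. Their poses are not given: they have to be found in the camera images.
- cartridge_center (a point): The cartridge to be checked: a plain steel cylinder, 36 mm in diameter, standing upright on the bench across the gauge from the tray. 140 mm high: barrel 132 mm (lowest 16 mm a grey screw cap), then a black stopper 28 mm wide, 8 mm high. About 0.2 kg, flat foot. This point is its centre, 70 mm above its foot, on the axis; its z axis is the cylinder's axis.
- gauge: Snap gauge: grey C-shaped frame 112 mm wide, 22 mm thick, held level and fixed by the iron stand behind it. Frame z 40 to 62 mm, screw heads to 67; free space below the jaws, so a standing cartridge may slide along the bench or be carried just over it. Origin: on the bench, below the middle of the go gap. x: push direction, level, into the mouth; z up. The arms' noses begin at x = -26 mm.
- go_anvil: Go anvil: the outer (front) steel block on the gauge's +y arm, 16 mm long (x), 18 mm high, its entry bevelled. Origin: middle of its gauging face, at x = 0, y = 19.5, z = 51 mm in the gauge's axes. With the fixed anvil opposite it makes the go gap, 39 mm wide.
- no_go_anvil: No-go anvil: the inner steel block on the +y arm, 16 mm long, 18 mm high, square front edge, rigid. It stands 6 mm farther into the gap, leaving 33 mm to the fixed anvil. Origin: middle of its face, at x = 38, y = 13.5, z = 51 mm in the gauge's axes. A cartridge within 1.5 mm of the gauge's x axis is stopped by it with its own axis at gauge x = 16 to 20 mm.
- fixed_anvil (a point): Middle of the face of the long fixed anvil on the gauge's -y arm, opposite both others: at x = 20, y = -19.5, z = 51 mm in the gauge's axes; face from x = -6 to 46 mm, 18 mm high, entry bevelled from x about -14 mm.
- stand_knob (a point): Top of the black clamp knob of the gauge's stand, 92 mm above the bench, at x = 116 mm in the gauge's axes: the highest point. The stand's iron foot lies at x 95 to 185 mm, y within 65 mm, 18 mm high; its clamp jaws begin at x = 81 mm and reach up to 72 mm.
- tray: Shallow open aluminium tray, 240 mm (x) by 140 mm (y) by 20 mm high, walls 4 mm and floor 4 mm thick, fixed. Origin: centre of its underside, on the bench; x along its length. The passed cartridge stands in its -x half; the +x half is empty.
- passed_center (a point): Centre (70 mm above its foot) of the cartridge that has already passed, the same kind, standing in the -x half of the tray about 60 mm from the tray's middle. To be left standing.
- tablet: Bystander: black tablet computer lying flat, 125 by 200 by 8 mm; origin: centre of its underside.
- jar: Bystander: amber glass jar with white cap, 72 mm in diameter, 85 mm high; origin: centre of its foot.
- spatula: Bystander: spatula, 260 mm long, lying flat on the bench beyond the gauge; origin: on its underside.

How it is judged:
On the way, in this order (a step that is already met when the one before it is completed fails the run):
1. the cartridge stands upright in the go gap, its barrel between the go anvils (x of cartridge_center in the frame of gauge between -0.008 and 0.008 m and y of cartridge_center in the frame of gauge between -0.005 and 0.005 m and z of cartridge_center in the frame of gauge below 0.105 m and angle between cartridge_center's own z axis and vertical below 0.15 rad).
2. it has gone through the go gap and is stopped, upright, by the no-go anvil, touching it with at least 2 N (x of cartridge_center in the frame of gauge between 0.01 and 0.026 m and y of cartridge_center in the frame of gauge between -0.006 and 0.006 m and z of cartridge_center in the frame of gauge below 0.105 m and angle between cartridge_center's own z axis and vertical below 0.15 rad and contact force between cartridge and no_go_anvil above 2 N).
At the end, for the whole second after the job is handed in: The checked cartridge stands upright (within 0.08 rad) and still on the floor of the tray, released, and the cartridge that was there before still stands too (x of cartridge_center in the frame of tray between -0.105 and 0.105 m and y of cartridge_center in the frame of tray between -0.055 and 0.055 m and z of cartridge_center in the frame of tray between 0.068 and 0.08 m and angle between each of cartridge_center, passed_center's own z axis and vertical below 0.08 rad and linear speed of cartridge below 0.02 m/s); the robot touches nothing.
It fails at once if the cartridge is forced: more than 45 N between it and the gauge (contact force between cartridge and gauge above 45 N).
It fails at once if the passed cartridge is moved by more than 25 mm (distance of passed_center from where it was at the start of the episode above 0.025 m).
It fails at once if tablet, jar or spatula is moved by more than 30 mm (distance of any of tablet, jar, spatula from where it was at the start of the episode above 0.03 m).
It also fails if it takes over 56 s, if anything falls off the work surface, if the arm or the gripper's body presses on something with over 40 N, if the wrist force passes 120 N, or if a joint passes its speed limit or range.

## Working session

There is one attempt and no reset: what is moved stays moved. The work goes in short steps, Python scripts to look and compute and a tool call to move; the robot and the scene stay as the last step left them, time stands still between calls to the robot, and variables do not carry over. Pictures are saved under pics/ and viewed, at most 10 in all, crops included, and the job is handed in when it is done.

Besides the shell and the picture viewer there is one more tool, called after "Request:" as name(argument=value, ...), one argument or row to a line, values as JSON. carry_out: Moves the arm, as the interface text tells. Its arguments: {"type":"object","properties":{"deltas":{"type":"array"},"grip_force":{"type":"number"}},"required":["deltas"]}

```bash
mkdir -p pics
python3 - <<'E'
from rig import *
import cv2
s=get_state();print({k:s[k] for k in('time','eef_pos','tool_rot','grip_width','wrist_force')})
for n in("scene","top"):
    cv2.imwrite(f"pics/{n}0.png",grab_frame(n));m=camera_model(n);print(n,m)
E
```

```text
{'time': 0.0, 'eef_pos': array([0.2389578 , 0.60375246, 0.24767064]), 'tool_rot': array([-2.14932499e-04,  1.87230203e-01,  9.82315569e-01, -9.63432451e-04]), 'grip_width': 1.0046217475884627, 'wrist_force': array([ 0.58893574, -0.11365753, -0.60304868])}
scene {'intrinsics': array([[425.05915839,   0.        , 311.94871148],
       [  0.        , 425.05915839, 207.7752339 ],
       [  0.        ,   0.        ,   1.        ]]), 'rvec': array([ 1.11113712,  2.3117425 , -1.08548332]), 'tvec': array([ 0.37270561, -0.22381396,  1.56746954])}
top {'intrinsics': array([[504.60539556,   0.        , 326.62567585],
       [  0.        , 504.60539556, 198.94191314],
       [  0.        ,   0.        ,   1.        ]]), 'rvec': array([ 2.18112863, -2.14097669,  0.16137379]), 'tvec': array([-0.02333371,  0.56734594,  1.10626809])}
```

View pics/top0.png

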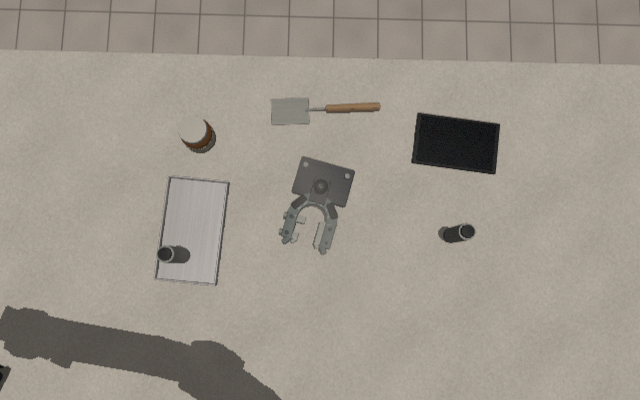

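View pics/scene0.png

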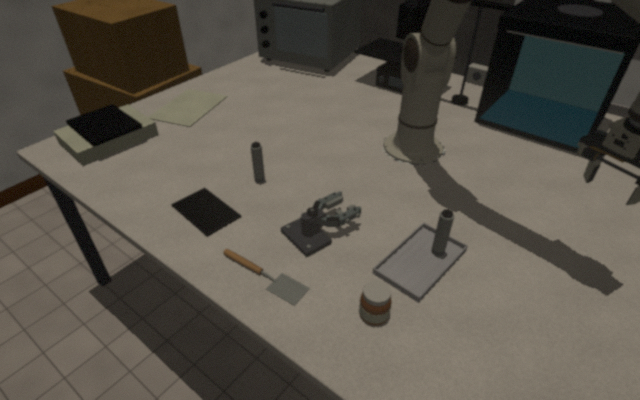

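The top view shows the loose cartridge's stopper near (466,231), the passed one's near (166,254), and the tray between (155,178) and (229,285). The gauge is around (312,215) with its mouth facing down the image (-x), and its foot is near (323,182). The scene view agrees. I'll enlarge the key areas next.

Run:
```python
import cv2,numpy as np
im=cv2.imread("pics/top0.png");sc=cv2.imread("pics/scene0.png")
f=lambda i,x,y,w,h,k:cv2.resize(i[y:y+h,x:x+w],None,fx=k,fy=k,interpolation=cv2.INTER_CUBIC)
a=f(im,270,150,95,110,5)   #475x550
b=f(im,430,215,60,40,5) #300x200
c=f(im,150,235,60,40,5)
d=f(sc,235,130,60,30,5)
cv2.imwrite("pics/crop1.png",cv2.convertScaleAbs(np.hstack([a,np.vstack([b,c,d])]),alpha=1.6))
```

```text
(no output)
```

View pics/crop1.png

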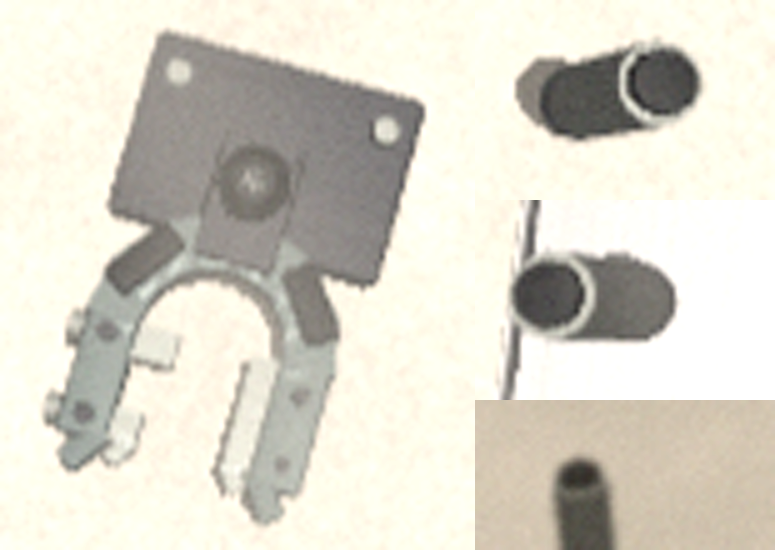

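```bash
cat > h.py <<'E'
import numpy as np,cv2
from rig import *
def ray(m,px,z):
    R=cv2.Rodrigues(np.array(m["rvec"]))[0];t=np.array(m["tvec"]).ravel()
    c=-R.T@t; d=R.T@np.linalg.inv(m["intrinsics"])@[px[0],px[1],1.]
    return c+d*(z-c[2])/d[2]
E
python3 - <<'E'
from h import *
np.set_printoptions(precision=4,suppress=True)
m=camera_model("top");ms=camera_model("scene")
P=lambda x,y,z,o=(270,150),s=(0,0):ray(m,((x-s[0])/5-.4+o[0],(y-s[1])/5-.4+o[1]),z)
print("cart top",P(661,83,.140,(430,215),(475,0)),"ring",P(660,83,.132,(430,215),(475,0)),"base",P(582,98,0,(430,215),(475,0)))
print("cart scene",ray(ms,((580-475)/5-.4+235,(474-400)/5-.4+130),.14))
print("passed",P(548,294,.14,(150,235),(475,200)),"base",P(635,299,0.004,(150,235),(475,200)))
for n,x,y,z in [("knob",253,183,.092),("f1",163,32,.018),("f2",424,102,.018),("f3",376,285,.018),("f4",110,210,.018),
 ("fix_in",243,362,.06),("fix_out",217,465,.06),("nogo_in",180,335,.06),("nogo_out",172,370,.06),("go_in",141,410,.06),("go_out",133,443,.06)]:
    print(n,P(x,y,z))
d=P(424,102,.018)-P(163,32,.018);print("ang gauge x from foot",np.degrees(np.arctan2(d[1],d[0]))+90)
# tray: bright mask
im=cv2.imread("pics/top0.png")
c=[ray(m,p,.02) for p in [(169.5,177.5),(228.5,181),(216,284.5),(156,279)]];print("tray",c,np.mean(c,0))
print([np.linalg.norm(c[i]-c[i-1]) for i in range(4)])
E
```

```text
cart top [ 0.4929 -0.3004  0.14  ] ring [ 0.4935 -0.3024  0.132 ] base [ 0.4955 -0.3048  0.    ]
cart scene [ 0.499  -0.3003  0.14  ]
passed [0.4366 0.3152 0.14  ] base [0.4376 0.3163 0.004 ]
knob [0.588  0.0025 0.092 ]
f1 [0.6701 0.0456 0.018 ]
f2 [ 0.6395 -0.0765  0.018 ]
f3 [ 0.5533 -0.0553  0.018 ]
f4 [0.5858 0.068  0.018 ]
fix_in [0.513  0.0053 0.06  ]
fix_out [0.4674 0.0158 0.06  ]
nogo_in [0.5244 0.0334 0.06  ]
nogo_out [0.5089 0.0365 0.06  ]
go_in [0.491  0.0498 0.06  ]
go_out [0.4764 0.0529 0.06  ]
ang gauge x from foot -14.07736471122783
tray [array([0.6126, 0.3495, 0.02  ]), array([0.6072, 0.2138, 0.02  ]), array([0.3716, 0.2317, 0.02  ]), array([0.3815, 0.3661, 0.02  ])] [0.4932 0.2903 0.02  ]
[np.float64(0.2317404689296527), np.float64(0.13576760485943434), np.float64(0.2363415058621684), np.float64(0.13485475950030465)]
```

The top view puts the loose cartridge at about (0.496, -0.302) and the gauge origin at about (0.476, 0.032), with its x axis at -14°. The gap measures 38 mm against 39 given. I'll move over the gauge now, with the tool turned so that its y lies along gauge y, and refine with the wrist camera.

Request:
carry_out(
  deltas=[1,0,0,0,0,0,-3.8,1,0,0,0,0,0,-3.8,1,-23,-31,0,0,0,0,1,-23,-31,0,0,0,0,1,-23,-31,0,0,0,0,1,-23,-31,0,0,0,0,1,-23,-31,0,0,0,0,1,-23,-31,0,0,0,0,1,-23,-31,0,0,0,0,1,-23,-31,0,0,0,0,1,-23,-31,0,0,0,0,1,-23,-31,0,0,0,0],
  grip_force=25,
)

```text
time: 1.1
eef_pos: [0.3875, 0.246, 0.2486]
tool_rot: [-0.0, 0.122, 0.993, -0.0]
wrist_force: [1.3, -0.1, 0.7]
grip_width: 1.002
finger_force: 0.0
```

Request:
carry_out(
  deltas=[1,-23,-31,0,0,0,0,1,-23,-31,0,0,0,0,1,-23,-31,0,0,0,0,1,-23,-31,0,0,0,0,1,-23,-31,0,0,0,0,1,-23,-31,0,0,0,0,1,0,0,0,0,0,0,1,0,0,0,0,0,0,1,0,0,0,0,0,0],
)

```text
time: 1.85
eef_pos: [0.4759, 0.0345, 0.2483]
tool_rot: [-0.001, 0.122, 0.993, 0.0]
wrist_force: [-0.3, 0.5, -0.5]
grip_width: 0.998
finger_force: 0.0
```

Run:
```python
from h import *
import json
s=get_state();print(s['time'],s['eef_pos'],s['tool_rot'],s['qpos'])
m=camera_model("wrist");im=grab_frame("wrist");cv2.imwrite("pics/w1.png",im)
json.dump({k:np.array(v).tolist() for k,v in m.items()},open("w1.json","w"));R=cv2.Rodrigues(np.array(m["rvec"]))[0];print(-R.T@np.array(m["tvec"]).ravel(),R[2],m["intrinsics"])
```

```text
1.85 [0.47588371 0.03452601 0.24833765] [-5.67473893e-04  1.21994302e-01  9.92530620e-01  1.90877384e-04] [-0.0035597   0.16590843 -0.13789784  1.97890124  0.02620281  0.99948342
  1.17241748]
[0.39389707 0.05594553 0.38445625] [ 0.29861773 -0.07429332 -0.95147672] [[357.56731597   0.         326.76808954]
 [  0.         357.56731597 199.21172566]
 [  0.           0.           1.        ]]
```

View pics/w1.png

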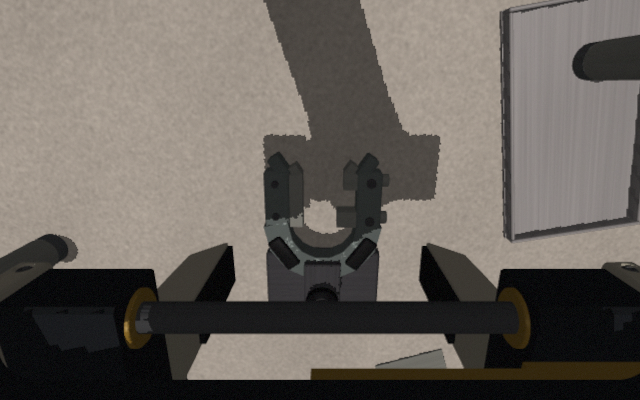

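The wrist view shows the gauge centred at about (322,210) in the arm's shadow, nearly square to the image, with its mouth toward the top. The tray is on the right. I'll enlarge the jaws.

Run:
```python
import cv2
im=cv2.imread("pics/w1.png")[145:275,250:400]
cv2.imwrite("pics/w1c.png",cv2.convertScaleAbs(cv2.resize(im,None,fx=4.6,fy=4.6,interpolation=cv2.INTER_CUBIC),alpha=2.2))
```

```text
(no output)
```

View pics/w1c.png

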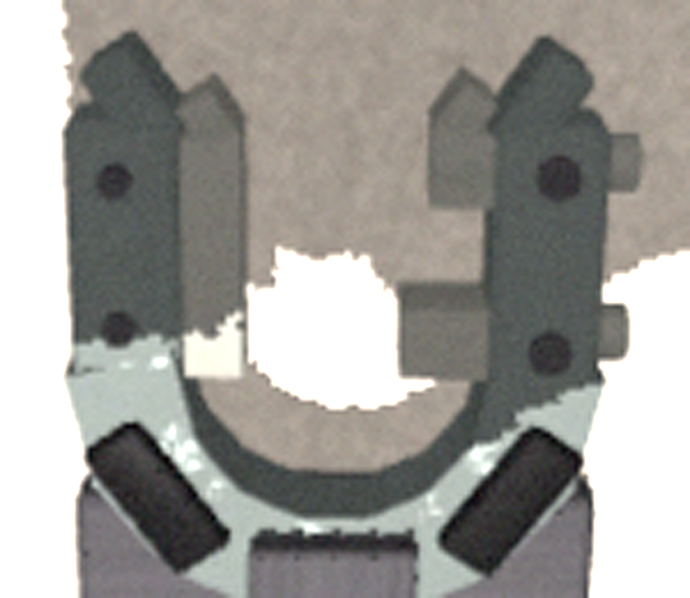

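Run:
```python
from h import *
import json
m={k:np.array(v) for k,v in json.load(open("w1.json")).items()}
P=lambda x,y:ray(m,((x+.5)/4.6-.5+250,(y+.5)/4.6-.5+145),.06)[:2]
pts={"fixA":(238,140),"fixB":(241,376),"go1":(432,125),"go2":(433,205),"ng1":(403,308),"ng2":(404,376)}
g={"fixB":(46,-19.5),"go2":(8,19.5),"ng1":(30,13.5),"ng2":(46,13.5)}
W={k:P(*v) for k,v in pts.items()}
for a in(-13,-14,-15):
    u=np.array([np.cos(np.radians(a)),np.sin(np.radians(a))]);v=np.array([-u[1],u[0]])
    O=np.mean([W[k]-(g[k][0]*u+g[k][1]*v)/1e3 for k in g],0)
    print(a,O,{k:(np.round([(W[k]-O)@u*1e3,(W[k]-O)@v*1e3],1)).tolist() for k in W})
f=lambda a,b:np.degrees(np.arctan2(*(W[b]-W[a])[::-1]));print(f("fixA","fixB"),f("ng1","ng2"))
print("nogo/fix back line",f("fixB","ng2")-90)
```

```text
-13 [0.47743348 0.03081469] {'fixA': [-6.2, -19.4], 'fixB': [45.3, -20.8], 'go1': [-8.7, 20.0], 'go2': [8.2, 20.1], 'ng1': [30.6, 13.8], 'ng2': [45.9, 13.9]}
-14 [0.47745134 0.03139374] {'fixA': [-5.8, -20.1], 'fixB': [45.8, -20.5], 'go1': [-8.9, 19.2], 'go2': [7.9, 19.7], 'ng1': [30.4, 13.7], 'ng2': [45.8, 14.1]}
-15 [0.4774793  0.03197239] {'fixA': [-5.3, -20.7], 'fixB': [46.3, -20.3], 'go1': [-9.1, 18.5], 'go2': [7.7, 19.3], 'ng1': [30.3, 13.7], 'ng2': [45.7, 14.3]}
-14.524262541529788 -12.671234451705006
nogo/fix back line -13.980045989065275
```

Gauge origin (0.4774, 0.0311), x axis at -14°, and both views agree within 2 mm. Next I go to the cartridge and descend.

Request:
carry_out(
  deltas=[1,-8.4,-27,0,0,0,0,1,-8.4,-27,0,0,0,0,1,-8.4,-27,0,0,0,0,1,-8.4,-27,0,0,0,0,1,-8.4,-27,0,0,0,0,1,-8.4,-27,0,0,0,0,1,-8.4,-27,0,0,0,0,1,-8.4,-27,0,0,0,0,1,-8.4,-27,0,0,0,0,1,-8.4,-27,0,0,0,0,1,-8.4,-27,0,0,0,0,1,-8.4,-27,0,0,0,0],
)

```text
time: 2.9
eef_pos: [0.4967, -0.3036, 0.2486]
tool_rot: [-0.0, 0.12, 0.993, 0.0]
wrist_force: [-0.5, 0.7, 0.1]
grip_width: 1.001
finger_force: 0.0
```

Request:
carry_out(
  deltas=[1,0,0,0,0,0,0,1,0,0,0,0,0,0],
)

```text
time: 3.07
eef_pos: [0.4959, -0.3045, 0.2483]
tool_rot: [-0.0, 0.122, 0.993, 0.0]
wrist_force: [-0.7, 0.6, -0.3]
grip_width: 1.001
finger_force: 0.0
```

Run:
```python
from h import *
s=get_state();print(s['time'],s['eef_pos'],s['tool_rot'],s['qpos'])
m=camera_model("wrist");im=grab_frame("wrist");cv2.imwrite("pics/w2.png",im)
# stopper: dark blob expected near projected point
p=cv2.projectPoints(np.array([[.4955,-.303,.14],[.4955,-.303,0]]),np.array(m["rvec"]),np.array(m["tvec"]),m["intrinsics"],None)[0];print(p.squeeze())
```

```text
3.0667 [ 0.49591168 -0.30454267  0.2482828 ] [-3.17196680e-04  1.22074867e-01  9.92520825e-01  1.93410818e-04] [ 0.43843279  0.34693752  0.08301683  1.74150962 -0.03254402  1.055209
  1.85863087]
[[327.31066632 205.5926662 ]
 [327.10746047 164.02076901]]
```

View pics/w2.png

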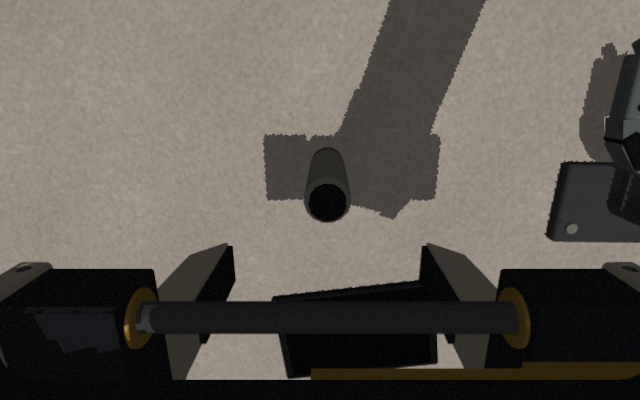

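The stopper is at (327,201), against a predicted (327,206), so I shift about 3 mm back and descend.

Request:
carry_out(
  deltas=[1,3,1,20,0,0,0,1,0,0,20,0,0,0,1,0,0,20,0,0,0,1,0,0,20,0,0,0,1,0,0,20,0,0,0,1,0,0,20,0,0,0,1,0,0,20,0,0,0,1,0,0,0,0,0,0,-1,0,0,0,0,0,0,-1,0,0,0,0,0,0,-1,0,0,0,0,0,0,-1,0,0,0,0,0,0],
  grip_force=25,
)

```text
time: 4.12
eef_pos: [0.4942, -0.303, 0.1103]
tool_rot: [0.001, 0.122, 0.993, -0.0]
wrist_force: [0.1, -0.2, 0.6]
grip_width: 0.761
finger_force: 0.0
```

Request:
carry_out(
  deltas=[-1,0,0,0,0,0,0,-1,0,0,0,0,0,0,-1,0,0,0,0,0,0,-1,0,0,0,0,0,0],
)

```text
time: 4.45
eef_pos: [0.4932, -0.303, 0.1089]
tool_rot: [0.0, 0.122, 0.993, -0.0]
wrist_force: [0.3, -0.2, -0.2]
grip_width: 0.467
finger_force: 0.0
```

Request:
carry_out(
  deltas=[-1,0,0,0,0,0,0,-1,0,0,0,0,0,0,-1,0,0,0,0,0,0,-1,0,0,0,0,0,0,-1,0,0,0,0,0,0,-1,0,0,0,0,0,0],
)

```text
time: 4.95
eef_pos: [0.4932, -0.303, 0.1087]
tool_rot: [0.0, 0.122, 0.993, -0.0]
wrist_force: [-0.5, 0.0, 0.8]
grip_width: 0.39
finger_force: 25.0
```

Cartridge gripped: opening 36 mm, pad force 25 N. I lift it 4 mm and carry it to a point in front of the mouth, at gauge x = -75 mm.

Request:
carry_out(
  deltas=[-1,0,0,-2,0,0,0,-1,0,0,-2,0,0,0,-1,14,7,0,0,0,0,-1,24,12,0,0,0,0,-1,28,14,0,0,0,0,-1,28,14,0,0,0,0,-1,28,14,0,0,0,0,-1,28,14,0,0,0,0,-1,18,18,0,0,0,0,-1,3,25,0,0,0,0,-1,0,28,0,0,0,0,-1,0,28,0,0,0,0],
)

```text
time: 5.95
eef_pos: [0.3688, -0.0919, 0.113]
tool_rot: [0.0, 0.123, 0.992, -0.0]
wrist_force: [0.2, -0.1, -2.4]
grip_width: 0.382
finger_force: 25.0
```

Request:
carry_out(
  deltas=[-1,0,28,0,0,0,0,-1,0,28,0,0,0,0,-1,0,28,0,0,0,0,-1,0,28,0,0,0,0,-1,0,20,0,0,0,0,-1,0,14,0,0,0,0,-1,0,0,0,0,0,0,-1,0,0,0,0,0,0,-1,0,0,0,0,0,0],
)

```text
time: 6.7
eef_pos: [0.4041, 0.0482, 0.1126]
tool_rot: [-0.0, 0.122, 0.993, -0.0]
wrist_force: [0.3, -0.5, -2.7]
grip_width: 0.386
finger_force: 25.0
```

```bash
cat >> h.py <<'E'
O=np.array([.4774,.0311]);u=np.array([np.cos(np.radians(14)),-np.sin(np.radians(14))]);v=np.array([-u[1],u[0]])
def gp(p): d=np.array(p)[:2]-O; return np.round([d@u*1e3,d@v*1e3],1)
E
python3 - <<'E'
from h import *
from scipy.spatial.transform import Rotation as Rr
s=get_state();q=s['tool_rot'];print(s['time'],s['eef_pos'],gp(s['eef_pos']),s['grip_width'],s['wrist_force'])
R=Rr.from_quat(np.r_[q[1:],q[0]]).as_matrix();print(R.round(4))
m=camera_model("wrist");im=grab_frame("wrist")
cv2.imwrite("pics/w3.png",cv2.convertScaleAbs(cv2.resize(im[130:300,220:440],None,fx=3.5,fy=3.5,interpolation=cv2.INTER_CUBIC),alpha=2))
E
```

```text
6.7 [0.40405142 0.04817587 0.11257433] [-75.3  -1.2] 0.3863012391854029 [ 0.27073983 -0.49091187 -2.65664356]
[[-9.702e-01  2.421e-01 -8.000e-04]
 [ 2.421e-01  9.702e-01 -5.000e-04]
 [ 7.000e-04 -7.000e-04 -1.000e+00]]
```

View pics/w3.png

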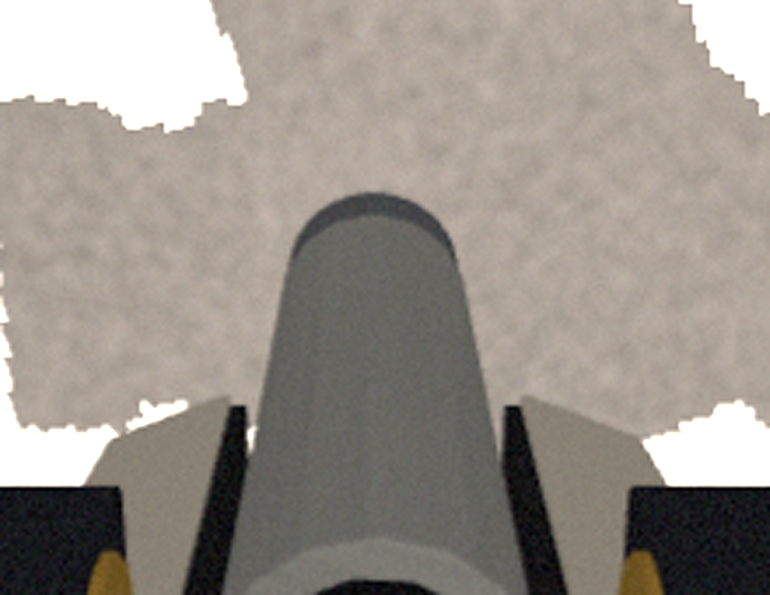

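The cartridge hangs upright and centred: foot mid-column 326.5, principal column 327. Comparing that with the gap's middle column in the earlier wrist view puts the gap centre at gauge y of about -0.7 mm. I approach slowly and watch the force.

Request:
carry_out(
  deltas=[-1,-8,0.5,0,0,0,0,-1,-12,0,0,0,0,0,-1,-12,0,0,0,0,0,-1,-10,0,0,0,0,0,-1,-6,0,0,0,0,0,-1,-3,0,0,0,0,0,-1,-2,0,0,0,0,0,-1,-2,0,0,0,0,0,-1,-2,0,0,0,0,0,-1,-2,0,0,0,0,0,-1,-2,0,0,0,0,0,-1,0,0,0,0,0,0],
)

```text
time: 7.75
eef_pos: [0.4643, 0.0347, 0.1128]
tool_rot: [0.0, 0.122, 0.993, 0.0]
wrist_force: [0.2, -0.5, -2.1]
grip_width: 0.383
finger_force: 25.0
```

Request:
carry_out(
  deltas=[-1,-2,0,0,0,0,0,-1,-2,0,0,0,0,0,-1,-2,0,0,0,0,0,-1,0,0,0,0,0,0,-1,0,0,0,0,0,0],
)

```text
time: 8.17
eef_pos: [0.4699, 0.0332, 0.1127]
tool_rot: [0.0, 0.122, 0.993, 0.0]
wrist_force: [0.3, 0.1, -3.1]
grip_width: 0.387
finger_force: 25.0
```

Request:
carry_out(
  deltas=[-1,-2,-0.5,0,0,0,0,-1,-2,0,0,0,0,0,-1,-2,0,0,0,0,0,-1,-2,0,0,0,0,0,-1,0,0,0,0,0,0,-1,0,0,0,0,0,0,-1,0,0,0,0,0,0],
)

```text
time: 8.75
eef_pos: [0.4773, 0.0308, 0.1126]
tool_rot: [-0.0, 0.122, 0.993, 0.0]
wrist_force: [0.1, 0.0, -3.2]
grip_width: 0.389
finger_force: 25.0
```

Run:
```python
from h import *
s=get_state();print(s['time'],s['eef_pos'],gp(s['eef_pos']),s['wrist_force'],s['torque'])
im=cv2.resize(grab_frame("top")[180:270,260:360],None,fx=6,fy=6,interpolation=cv2.INTER_CUBIC)
i2=cv2.resize(grab_frame("scene")[160:260,270:400],None,fx=5.4,fy=5.4,interpolation=cv2.INTER_CUBIC)
cv2.imwrite("pics/s4.png",cv2.convertScaleAbs(i2,alpha=1.8))
```

```text
8.75 [0.47726573 0.03084633 0.11264724] [-0.1 -0.3] [ 0.13144365  0.00804449 -3.23256332] [ 0.02783801  0.04310276 -0.02895706]
```

View pics/s4.png

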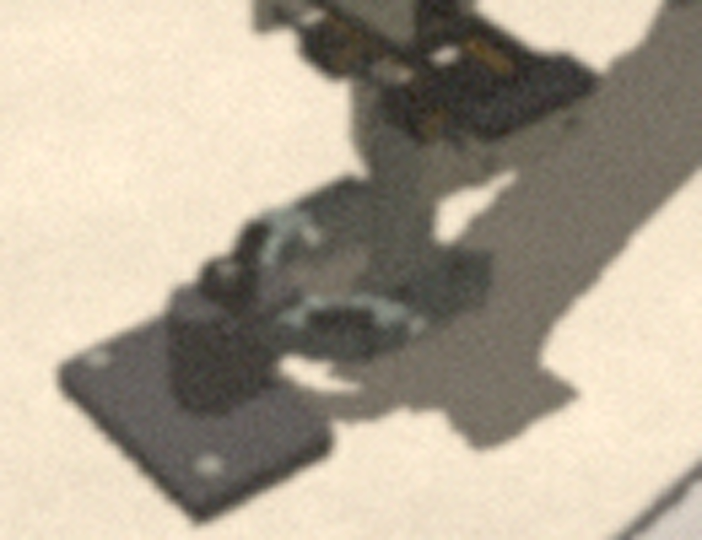

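The cartridge stands between the jaws at the go gap with no side force. I push on toward the no-go anvil.

Request:
carry_out(
  deltas=[-1,-2,0,0,0,0,0,-1,-2,0,0,0,0,0,-1,-2,0,0,0,0,0,-1,-2,0,0,0,0,0,-1,-2,0,0,0,0,0,-1,-1.5,0,0,0,0,0,-1,-1,0,0,0,0,0,-1,0,0,0,0,0,0,-1,0,0,0,0,0,0],
)

```text
time: 9.6
eef_pos: [0.4895, 0.0278, 0.1127]
tool_rot: [-0.0, 0.122, 0.993, 0.0]
wrist_force: [-0.1, 0.2, -2.6]
grip_width: 0.39
finger_force: 25.0
```

Request:
carry_out(
  deltas=[-1,-1,0,0,0,0,0,-1,-0.5,0,0,0,0,0,-1,-0.5,0,0,0,0,0,-1,0,0,0,0,0,0],
)

```text
time: 9.93
eef_pos: [0.4915, 0.0273, 0.1127]
tool_rot: [0.0, 0.122, 0.993, 0.0]
wrist_force: [-0.7, -0.8, -3.3]
grip_width: 0.391
finger_force: 25.0
```

x ≈ 14.6. Continuing gently.

Request:
carry_out(
  deltas=[-1,-0.5,0,0,0,0,0,-1,-0.5,0,0,0,0,0,-1,-0.5,0,0,0,0,0,-1,0,0,0,0,0,0],
)

```text
time: 10.27
eef_pos: [0.493, 0.0269, 0.1127]
tool_rot: [0.0, 0.122, 0.993, 0.0]
wrist_force: [0.0, 0.4, -2.1]
grip_width: 0.388
finger_force: 25.0
```

Request:
carry_out(
  deltas=[-1,-0.5,0,0,0,0,0,-1,-0.5,0,0,0,0,0,-1,0,0,0,0,0,0],
)

```text
time: 10.52
eef_pos: [0.4939, 0.0267, 0.1127]
tool_rot: [-0.0, 0.122, 0.993, 0.0]
wrist_force: [-0.1, -0.7, -2.7]
grip_width: 0.391
finger_force: 25.0
```

Request:
carry_out(
  deltas=[-1,-0.5,0,0,0,0,0,-1,-0.5,0,0,0,0,0,-1,0,0,0,0,0,0],
)

```text
time: 10.77
eef_pos: [0.4944, 0.0264, 0.1126]
tool_rot: [-0.0, 0.122, 0.993, -0.0]
wrist_force: [-1.0, -0.4, -2.7]
grip_width: 0.392
finger_force: 25.0
```

Request:
carry_out(
  deltas=[-1,-0.5,0,0,0,0,0,-1,-0.5,0,0,0,0,0,-1,0,0,0,0,0,0],
)

```text
time: 11.02
eef_pos: [0.495, 0.026, 0.1124]
tool_rot: [-0.001, 0.122, 0.993, -0.0]
wrist_force: [-3.5, -0.3, -2.2]
grip_width: 0.387
finger_force: 25.0
```

Request:
carry_out(
  deltas=[-1,-0.5,0,0,0,0,0,-1,-0.5,0,0,0,0,0,-1,0,0,0,0,0,0],
)

```text
time: 11.27
eef_pos: [0.4956, 0.0257, 0.1123]
tool_rot: [-0.001, 0.122, 0.993, -0.0]
wrist_force: [-4.0, -0.8, -1.6]
grip_width: 0.388
finger_force: 25.0
```

Contact: about 4 N against the push at gauge x ≈ 19 mm. A touch more to be sure.

Request:
carry_out(
  deltas=[-1,-0.5,0,0,0,0,0,-1,-0.5,0,0,0,0,0,-1,-0.5,0,0,0,0,0,-1,0,0,0,0,0,0,-1,0,0,0,0,0,0],
)

```text
time: 11.68
eef_pos: [0.4963, 0.0251, 0.112]
tool_rot: [-0.002, 0.122, 0.993, -0.001]
wrist_force: [-6.9, -1.0, -1.5]
grip_width: 0.389
finger_force: 25.0
```

Run:
```python
from h import *
s=get_state();print(s['time'],s['eef_pos'],gp(s['eef_pos']),s['wrist_force'],s['torque'],s['tool_rot'])
```

```text
11.6833 [0.49634244 0.02514792 0.11204845] [19.8 -1.2] [-6.90353257 -0.99797486 -1.48220814] [-0.30742907  1.67615026  0.08483901] [-1.88222676e-03  1.21843358e-01  9.92547390e-01 -5.76121247e-04]
```

The gauge stopped it at x ≈ 19.8 mm with 7 N. I withdraw it straight back and then lift.

Request:
carry_out(
  deltas=[-1,2,0,0,0,0,0,-1,3,0,0,0,0,0,-1,4,0,0,0,0,0,-1,4,0,0,0,0,0,-1,6,0,0,0,0,0,-1,8,0,0,0,0,0,-1,10,0,0,0,0,0,-1,12,0,0,0,0,0,-1,14,0,0,0,0,0,-1,14,0,0,0,0,0,-1,12,0,0,0,0,0,-1,8,0,0,0,0,0],
)

```text
time: 12.68
eef_pos: [0.4021, 0.0495, 0.1127]
tool_rot: [-0.0, 0.121, 0.993, -0.0]
wrist_force: [-1.1, 0.1, -2.9]
grip_width: 0.39
finger_force: 25.0
```

Request:
carry_out(
  deltas=[-1,0,0,-10,0,0,0,-1,0,0,-20,0,0,0,-1,0,0,-25,0,0,0,-1,0,0,-25,0,0,0,-1,0,0,-15,0,0,0,-1,0,0,-5,0,0,0,-1,0,0,0,0,0,0,-1,0,0,0,0,0,0],
)

```text
time: 13.35
eef_pos: [0.4036, 0.049, 0.2122]
tool_rot: [-0.0, 0.122, 0.993, -0.0]
wrist_force: [-0.4, -0.0, -3.2]
grip_width: 0.389
finger_force: 25.0
```

Run:
```python
from h import *
s=get_state();print(s['time'],s['eef_pos'],gp(s['eef_pos']),s['wrist_force'],s['tool_rot'],s['grip_width'])
d=np.array([.553,.286])-s['eef_pos'][:2];print("tx,ty",-d@u*1e3,d@v*1e3)
i1=grab_frame("top");i2=grab_frame("scene");m=camera_model("wrist");w=grab_frame("wrist")
f=lambda i,x,y,W,H:cv2.convertScaleAbs(cv2.resize(i[y:y+H,x:x+W],(390,290),interpolation=cv2.INTER_CUBIC),alpha=1.7)
cv2.imwrite("pics/c5.png",np.vstack([np.hstack([f(i1,140,130,240,180),f(i2,300,90,180,135)]),np.hstack([f(w,220,100,220,165),f(i1,255,200,90,67)])]))
```

```text
13.35 [0.40363407 0.04903141 0.21218211] [-75.9  -0.4] [-0.43418177 -0.00459798 -3.2210422 ] [-1.11043341e-04  1.21771185e-01  9.92558191e-01 -5.30583355e-05] 0.3885290054942307
tx,ty -87.601229092883 266.06449977961773
```

View pics/c5.png

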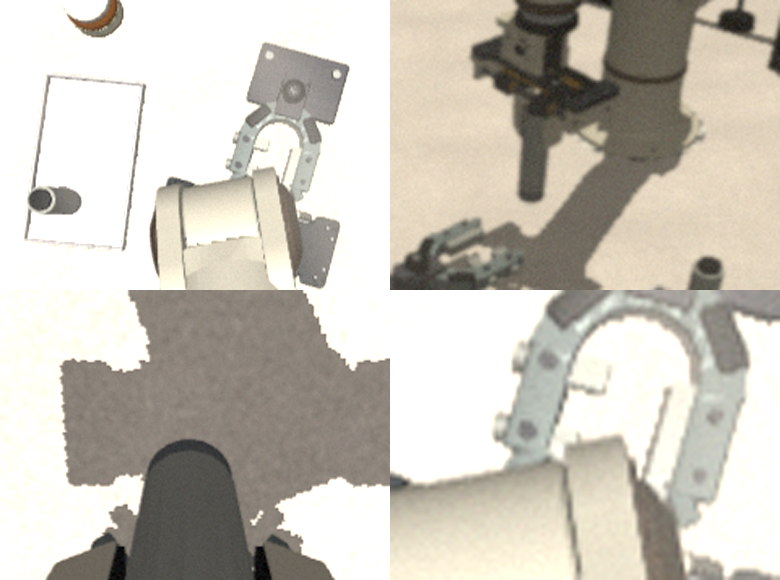

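The cartridge still hangs upright, and the gauge and passed cartridge are undisturbed. I move over the tray's empty half.

Request:
carry_out(
  deltas=[-1,-4,12,0,0,0,0,-1,-8,24,0,0,0,0,-1,-9,28,0,0,0,0,-1,-9,28,0,0,0,0,-1,-9,28,0,0,0,0,-1,-9,28,0,0,0,0,-1,-9,28,0,0,0,0,-1,-9,28,0,0,0,0,-1,-9,28,0,0,0,0,-1,-7,20,0,0,0,0,-1,-4,10,0,0,0,0,-1,-2,4,0,0,0,0],
)

```text
time: 14.5
eef_pos: [0.5535, 0.2875, 0.2109]
tool_rot: [-0.001, 0.121, 0.993, -0.0]
wrist_force: [1.1, -0.7, -2.9]
grip_width: 0.388
finger_force: 25.0
```

Request:
carry_out(
  deltas=[-1,0,0,15,0,0,0,-1,0,0,20,0,0,0,-1,0,0,20,0,0,0,-1,0,0,15,0,0,0,-1,0,0,8,0,0,0,-1,0,0,5,0,0,0,-1,0,0,4,0,0,0,-1,0,0,4,0,0,0,-1,0,0,0,0,0,0,-1,0,0,0,0,0,0],
)

```text
time: 15.33
eef_pos: [0.5541, 0.286, 0.1223]
tool_rot: [0.0, 0.122, 0.993, 0.0]
wrist_force: [-0.6, 0.4, -2.0]
grip_width: 0.385
finger_force: 25.0
```

Request:
carry_out(
  deltas=[-1,0,0,3,0,0,0,-1,0,0,2,0,0,0,-1,0,0,1.5,0,0,0,-1,0,0,1,0,0,0,-1,0,0,1,0,0,0,-1,0,0,0,0,0,0],
)

```text
time: 15.83
eef_pos: [0.5537, 0.2859, 0.113]
tool_rot: [-0.0, 0.122, 0.993, -0.0]
wrist_force: [-0.7, 0.2, -2.8]
grip_width: 0.389
finger_force: 25.0
```

Request:
carry_out(
  deltas=[-1,0,0,0.5,0,0,0,-1,0,0,0.5,0,0,0,-1,0,0,0,0,0,0],
)

```text
time: 16.08
eef_pos: [0.5539, 0.286, 0.1127]
tool_rot: [0.0, 0.122, 0.993, 0.0]
wrist_force: [-1.2, -0.8, 1.8]
grip_width: 0.387
finger_force: 25.0
```

Touchdown: z force went from -2.8 to +1.8 N at the expected height. I release and retreat.

Request:
carry_out(
  deltas=[1,0,0,0,0,0,0,1,0,0,0,0,0,0,1,0,0,0,0,0,0,1,0,0,0,0,0,0,1,0,0,0,0,0,0,1,0,0,0,0,0,0,1,0,0,0,0,0,0,1,0,0,0,0,0,0,1,0,0,0,0,0,0,1,0,0,0,0,0,0],
)

```text
time: 16.92
eef_pos: [0.5538, 0.2859, 0.1122]
tool_rot: [-0.0, 0.122, 0.993, -0.0]
wrist_force: [-0.4, 1.1, 0.1]
grip_width: 0.993
finger_force: 0.0
```

Request:
carry_out(
  deltas=[1,0,0,-8,0,0,0,1,0,0,-15,0,0,0,1,0,0,-20,0,0,0,1,0,0,-25,0,0,0,1,0,0,-25,0,0,0,1,0,0,-20,0,0,0,1,0,0,-15,0,0,0,1,0,0,-5,0,0,0,1,0,0,0,0,0,0,1,0,0,0,0,0,0],
)

```text
time: 17.75
eef_pos: [0.5535, 0.2857, 0.2449]
tool_rot: [-0.0, 0.122, 0.993, -0.0]
wrist_force: [-0.5, -0.4, 0.6]
grip_width: 1.001
finger_force: 0.0
```

Run:
```python
from h import *
s=get_state();print(s['time'],s['eef_pos'],s['wrist_force'],s['grip_width'])
cv2.imwrite("pics/fin.png",np.hstack([cv2.convertScaleAbs(cv2.resize(i,(400,300)),alpha=1.6) for i in (grab_frame("scene")[190:325,320:500],grab_frame("wrist")[80:320,160:480])]))
```

```text
17.75 [0.55351348 0.28574967 0.24492479] [-0.50753749 -0.3755763   0.60075185] 1.0005521285918813
```

View pics/fin.png

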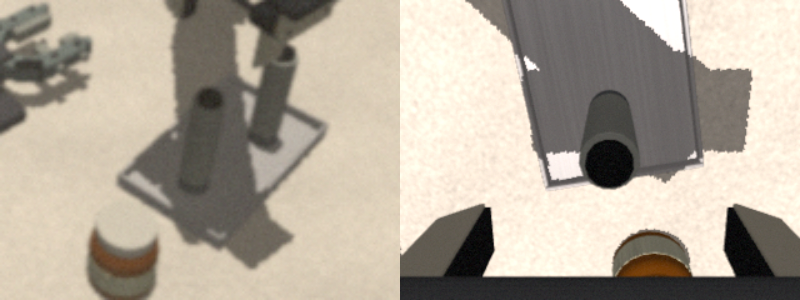

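Both cartridges stand upright on the tray floor, the checked one at (195,185) in the left panel, clear of the walls. The gripper is open and well above them.

```bash
python3 -c "
from rig import *
print(sign_off())"
```

```text
the job is handed in; nothing more can be done
None
```

The cartridge went through the go gap, was stopped by the no-go anvil at about 7 N, and now stands released and upright in the tray beside the passed one; the job was handed in at about 18 s, and the hand-in returned no verdict.

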